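# Lock the hatch of the tube mixer

## Robot

A 6-joint arm with a two-finger parallel gripper is mounted at the origin on the work surface. World frame = base frame: x ahead of the robot, y to its left, z up, the work surface at z = 0. Lengths are in m, angles in rad, forces in N, time in s.
With the tool pointing down it reaches from about 0.4 to 0.825 m from the base axis. Payload 7 kg.
Tool frame: the origin (TCP) lies on the centre line of the jaws, within the pads' length; the fingertips stand 11 mm ahead of it and the grasp point (between the pads) lies 8 mm behind it; z points along the fingers, y is the direction in which the jaws open and shut (so a half turn about z gives the same grasp; the last joint's range is limited). The gripper opens to 88 mm and grips with 3 to 60 N. Pads are 19 mm wide; open, the fingers measure 130 mm over their backs; the gripper's body (78 mm by 193 mm) begins 47 mm behind the grasp point.
Start: joints at [1.54, 0.359, 0.012, 0, -1.224, -0.288], TCP at [0.212, 0.641, 0.217] pointing down, gripper open.
Joint ranges: [-3.07, 3.07], [-1.43, 2.12], [-1.02, 1.25], [-3.03, 1.67], [-3.05, -0], [-3.03, 3.03]. Speed limits (rad/s): [2.39, 2.39, 3.01, 3.14, 3.14, 3.14].

## Interface

Orientations are given as [roll, pitch, yaw] about the fixed x, y, z axes, in that order (R = Rz(yaw) Ry(pitch) Rx(roll)).
In Python, from station import * gives the robot as it stands.
- The arm moves only by the tool play_rows, never from a script. Its argument "targets" is a list of rows, each a list of 7 numbers: the turn, a rotation vector about the world's x, y, z in rad, then the shift along the world's x, y, z in m, then the opening, from 0 (shut) to 1 (fully open). A call has 1 to 12 rows; each row shifts and turns the pose as measured when the row begins; what a row does not reach is not made up. A row lasts 1/8 s, in which the tool goes at most 62.5 mm and 10.7 degrees, less where a joint would pass 70% of its speed; a pose out of reach is approached as far as the arm can. A call is refused whole if a number of a shift passes 0.0625 or a number of a turn 0.188, either way. A call with a gripper value outside its range is refused whole. The fingers move at their own pace and stop on an object; "grip_force" is the grip in N (left out, the last holds). Time passes only in rows, so rows that do not move let the fingers close. It gives the time, the measured TCP pose, the force and the opening at its end, in the units of the state.
- get_state(): the state, without advancing time (a new reading comes with each control period).
- grab_frame(name): name is "scene" or "top" or "wrist"; returns (picture, depth): 400x640x3 uint8, blue, green, red; 400x640 float32, m along the optical axis (not along the pixel's ray), 0 where there is no reading.
- camera_params(name): a dict with "camera_matrix" (3x3 intrinsics, pixels), "extrinsics" (4x4, takes a point from world to camera coordinates); the wrist camera has in their place "hand_eye" (4x4, takes a point from camera to tool coordinates, whose origin is the TCP and whose axes are the flange's). Camera axes: x right, y up, looking along -z (the intrinsics and any distortion apply to the point x, -y, -z); pixel columns grow to the right and rows downward; lengths in m; the calibration is good to about 2 mm. A picture is of the moment at which its call begins: read the wrist's pose just before it. camera_params takes no time and is no camera call.
- job_done(): hands the job in, once; it reports no verdict.
The state is a dict: "t": time; "q": joint angles; "qd": joint speeds; "joint_efforts": joint torques, N m; "eef_pos": TCP position; "ee_rot": TCP orientation; "force": force on the tool from outside, world axes, zero at the start; "moment": the same for the moment, N m; "width": finger opening in m.
Only numpy, scipy, OpenCV 4.12 (cv2) and the standard library are available. Lean on these libraries where they do the work, as an engineer would, in place of code of your own. Each camera call takes 0.05 s, during which the arm holds its last target.

## Task

The drive hatch on top of the tube roller mixer is not locked: its front edge stands proud. Set a fingertip in the slot of the round quarter-turn fastener and push it round clockwise, seen from above, until it stops and the hatch is drawn down flush and locked, then take the hand away. Nothing is to be picked up: leave the tube rack, the bottle and the jar where they stand.

Things in the scene. Friction and masses are not known exactly. Their poses are not given: they have to be found in the camera images.
- mixer: Tube roller mixer: low off-white unit that cannot move, 300 (x) by 320 mm (y), flat top 100 mm up. Origin: centre of its underside, on the work surface. Its -x side is the front with a black display; 55 to 145 mm to its +x three black rollers with tubes reach 50 mm above the top. A grey hatch, 180 (x) by 220 mm, centred 50 mm to its -x, holds the round fastener, 60 mm to its -x.
- fastener (a joint): Turn of the cam fastener: 0 = open, slot fore and aft (mixer's x); grows clockwise seen from above; pi/2 = locked, hard stop, slot along the mixer's y. Starts between 0 and 0.35. It turns stiffly (about 0.2 N m throughout: 6 to 7 N sideways, 30 mm from the centre), stays where it is left, and can be turned only through its slot.
- slot (a point): Centre of the fastener at its top face: aluminium disc 110 mm across, flush in the hatch, with a straight slot through its centre right across: 38 mm wide, 110 mm long, 16 mm deep, flat black floor, upright walls. x of this frame runs along the slot (its ends are alike), y across, z up; it turns with the fastener. The point sinks 3.5 mm with the hatch as the fastener goes from 0 to locked.
- hatch (a joint): Opening angle of the hatch about its far (mixer's +x) edge: 0.035 with the fastener at 0 (front edge 6 mm proud), falling about in proportion to the fastener's turn to nearly 0 (flush) when locked. A springy gasket lifts it: pressed with some 10 N it goes down, but rises again unless the fastener is locked.
- hatch_edge (a point): Middle of the upper front edge of the hatch, 180 mm from its hinge; 106 mm above the work surface when the fastener is at 0, 100 mm when locked.
- tube_rack: Bystander: loose white rack of capped sample tubes, 70 by 150 mm, 100 mm tall, standing on the work surface to one side of the mixer. Origin: centre of its underside.
- reagent_bottle: Bystander: loose white bottle, 64 mm in diameter, 130 mm tall, standing on the work surface to the other side of the mixer. Origin: centre of its underside.
- specimen_jar: Bystander: loose small jar with a white cap, 36 mm in diameter, 45 mm tall, standing on the mixer's top beside the hatch, about 136 mm from the mixer's middle line. Origin: centre of its underside.

How it is judged:
At the end, for the whole second after the job is handed in: The fastener is turned to within 0.12 rad (7 degrees) of its locked stop and rests there, the hatch is flush (front edge less than 1 mm proud), and the rack, bottle and jar stand within 20 mm of where they were (value of joint fastener above 1.45 rad and value of joint hatch below 0.005 rad and velocity of joint fastener below 0.05 rad/s and distance of each of tube_rack, reagent_bottle, specimen_jar from where it was at the start of the episode below 0.02 m); the robot touches nothing.
It fails at once if a bystander (rack, bottle or jar) is lifted, carried or pushed away: moved more than 20 mm (distance of any of tube_rack, reagent_bottle, specimen_jar from where it was at the start of the episode above 0.02 m).
It fails at once if a bystander is tipped by more than 0.35 rad (angle between any of tube_rack, reagent_bottle, specimen_jar's own z axis and vertical above 0.35 rad).
It also fails if it takes over 42 s, if anything falls off the work surface, if the arm or the gripper's body presses on something with over 40 N, if the wrist force passes 120 N, or if a joint passes its speed limit or range.

## Working session

There is one attempt and no reset: what is moved stays moved. The work goes in short steps, Python scripts to look and compute and a tool call to move; the robot and the scene stay as the last step left them, time stands still between calls to the robot, and variables do not carry over. Pictures are saved under pics/ and viewed, and the job is handed in when it is done.

Besides the shell and the picture viewer there is one more tool, called after "Call:" in YAML: its name, and indented under it one key for each argument. play_rows: Moves the arm, as the interface text tells. Its arguments: {"type":"object","properties":{"targets":{"type":"array","items":{"type":"array","items":{"type":"number"}}},"grip_force":{"type":"number"}},"required":["targets"]}

```bash
mkdir -p pics
python3 - <<'E'
from station import *
import cv2
s=get_state();print({k:s[k] for k in('t','q','eef_pos','ee_rot','force','width')})
for n in('scene','top'):
    im,d=grab_frame(n);cv2.imwrite(f'pics/{n}1.png',im)
    import numpy as np;np.save(f'{n}d.npy',d)
    print(n,camera_params(n))
print(camera_params('wrist'))
E
```

```text
{'t': 0.0, 'q': array([ 1.54009817e+00,  3.59359945e-01,  1.10979797e-02, -3.40860244e-04,
       -1.22410018e+00, -2.88086622e-01]), 'eef_pos': array([0.21143498, 0.64051929, 0.21595882]), 'ee_rot': array([ 3.14000032e+00, -1.37688470e-04, -3.18900746e-01]), 'force': array([-0.66552277, -0.15675395, -0.44698473]), 'width': 0.08756713806189388}
scene {'camera_matrix': array([[393.89201664,   0.        , 324.0053333 ],
       [  0.        , 393.89201664, 208.09919048],
       [  0.        ,   0.        ,   1.        ]]), 'extrinsics': array([[-0.57657504,  0.81691787,  0.01436724,  0.30548882],
       [-0.69066562, -0.49671093,  0.5256037 ,  0.36950784],
       [ 0.43651142,  0.29312702,  0.85060821, -1.31274501],
       [ 0.        ,  0.        ,  0.        ,  1.        ]])}
top {'camera_matrix': array([[507.04727067,   0.        , 311.4638753 ],
       [  0.        , 507.04727067, 187.76185057],
       [  0.        ,   0.        ,   1.        ]]), 'extrinsics': array([[-0.02280758, -0.99972832,  0.00480733,  0.06004648],
       [ 0.99510161, -0.02223884,  0.09632348, -0.59924119],
       [-0.0961904 ,  0.00698069,  0.99533847, -1.45290979],
       [ 0.        ,  0.        ,  0.        ,  1.        ]])}
{'camera_matrix': array([[290.24615475,   0.        , 318.13149503],
       [  0.        , 290.24615475, 200.24570815],
       [  0.        ,   0.        ,   1.        ]]), 'hand_eye': array([[-1.14286474e-04,  9.66950814e-01,  2.54962959e-01,
         6.73144778e-02],
       [ 9.99999792e-01,  2.72505813e-04, -5.85235078e-04,
         9.08257462e-04],
       [-6.35372424e-04,  2.54962839e-01, -9.66950644e-01,
        -1.67915618e-01],
       [ 0.00000000e+00,  0.00000000e+00,  0.00000000e+00,
         1.00000000e+00]])}
```

View pics/scene1.png

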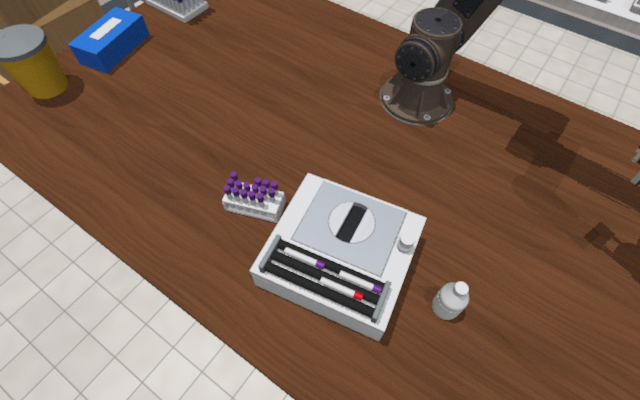

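View pics/top1.png

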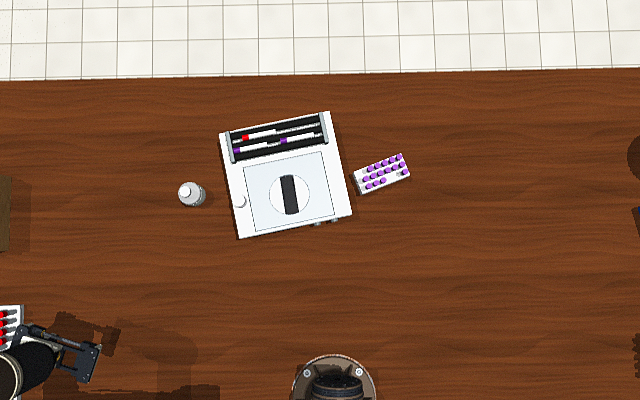

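Top view: +x is up and +y is left. The mixer is at about (285,175), the disc at (289,195), the jar at (239,201), the bottle at (190,193) and the rack at (382,173). I'll enlarge it.

```bash
cat > h.py <<'E'
import numpy as np,cv2
from station import *
def ray2plane(n,u,v,z):
    p=camera_params(n);K=p['camera_matrix'];E=p['extrinsics']
    d=np.array([(u-K[0,2])/K[0,0],-(v-K[1,2])/K[1,1],-1.]);R=E[:3,:3];c=-R.T@E[:3,3];w=R.T@d
    return c+w*(z-c[2])/w[2]
E
python3 - <<'E'
import cv2
im=cv2.imread('pics/top1.png')[100:250,170:430]
cv2.imwrite('pics/topc.png',cv2.resize(im,None,fx=3,fy=3,interpolation=cv2.INTER_CUBIC))
im=cv2.imread('pics/top1.png')[165:225,260:320]
cv2.imwrite('pics/topd.png',cv2.resize(im,None,fx=10,fy=10,interpolation=cv2.INTER_CUBIC))
E
```

```text
(no output)
```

View pics/topc.png

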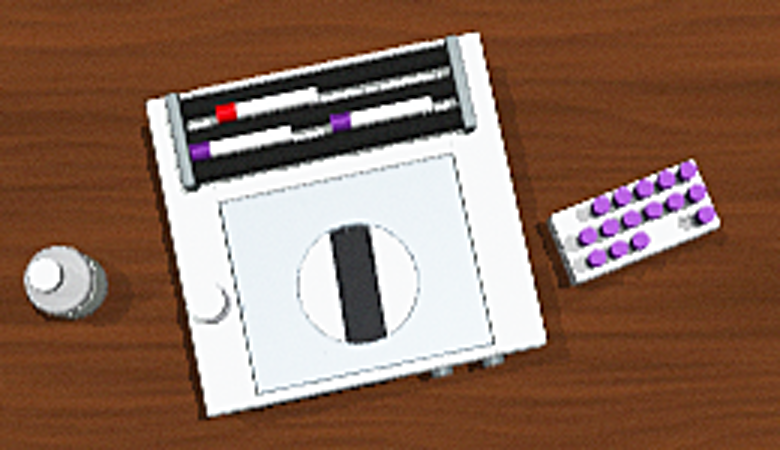

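View pics/topd.png

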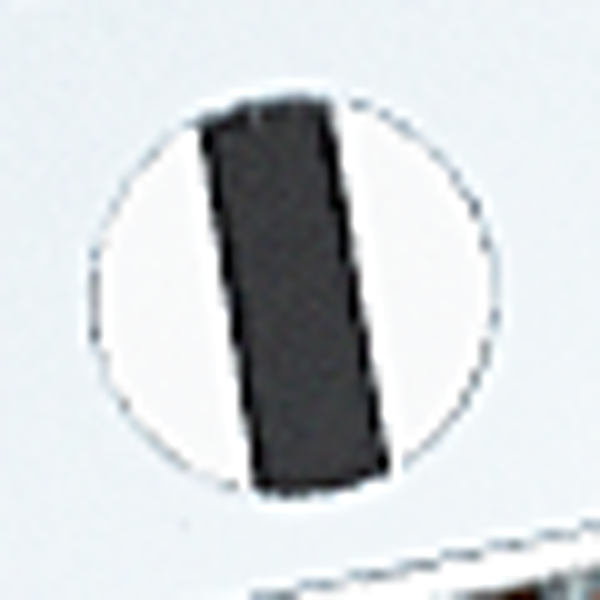

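The disc centre is at about (289,194). The slot edges run (203,125)-(253,480) and (333,105)-(390,465) in the 10x crop. The hatch corners in the 3x crop are (220,203), (455,154), (493,345) and (258,394).

Run:
```python
from h import *
f=lambda x,y,z:ray2plane('top',170+(x-1)/3,100+(y-1)/3,z)
g=lambda x,y,z=.1035:ray2plane('top',260+(x-4.5)/10,165+(y-4.5)/10,z)
c=[f(220,203,.1),f(455,154,.1),f(493,345,.106),f(258,394,.106)]
for p in c:print(p.round(4))
a=[c[0]-c[3],c[1]-c[2]];print('yaw',[np.arctan2(v[1],v[0]) for v in a],[np.linalg.norm(v) for v in a])
v=c[1]-c[0];print(np.arctan2(v[1],v[0])+np.pi/2,np.linalg.norm(v))
print('hatch c',np.mean(c,0))
print('disc',g(295,295),g(295,95),g(295,497))
for A,B in(((203,125),(253,480)),((333,105),(390,465))):
    v=g(*A)-g(*B);print('slot',np.arctan2(v[1],v[0]))
print('jar',f(213,300,.145),'bottle',f(50,275,.13),'rack',f(632,222,.1))
```

```text
[0.6551 0.2367 0.1   ]
[0.6964 0.017  0.1   ]
[ 0.5171 -0.0133  0.106 ]
[0.4772 0.2029 0.106 ]
yaw [np.float64(0.1876521265091868), np.float64(0.16772560563790362)] [np.float64(0.18116961378435603), np.float64(0.18189097692767545)]
0.18578957984071254 0.2235165620699169
hatch c [0.58644077 0.11080809 0.103     ]
disc [0.57711419 0.10950294 0.1035    ] [0.63291457 0.10846758 0.1035    ] [0.52118596 0.11054068 0.1035    ]
slot 0.12204741232701334
slot 0.13656619506903303
jar [0.56136478 0.23802555 0.145     ] bottle [0.58851238 0.38727805 0.13      ] rack [ 0.62877286 -0.14602828  0.1       ]
```

Mixer yaw is about 0.18, slot yaw about 0.13 (fastener about 0.05), and the disc centre is (0.577, 0.1095). The plan is to half-open the jaws along the slot, so both fingertips sit in it either side of the centre, and then twist about the disc axis. Joint 6 has room if I start at tool yaw -1.44 and turn down to about -3.1.

Call:
play_rows:
  targets:
    - [0,0,-0.1,0.033,-0.048,0,0.5]
    - [0,0,-0.1,0.033,-0.048,0,0.5]
    - [0,0,-0.1,0.033,-0.048,0,0.5]
    - [0,0,-0.1,0.033,-0.048,0,0.5]
    - [0,0,-0.1,0.033,-0.048,0,0.5]
    - [0,0,-0.1,0.033,-0.048,0,0.5]
    - [0,0,-0.1,0.033,-0.048,0,0.5]
    - [0,0,-0.1,0.033,-0.048,0,0.5]
    - [0,0,-0.1,0.033,-0.048,0,0.5]
    - [0,0,-0.1,0.033,-0.048,0,0.5]
    - [0,0,-0.1,0.033,-0.048,0,0.5]
    - [0,0,0,0,0,0,0.5]

```text
t: 1.6
eef_pos: [0.5803, 0.093, 0.2109]
ee_rot: [3.133, -0.002, -1.453]
force: [0.5, 0.9, -0.1]
width: 0.0438
```

Run:
```python
from h import *
s=get_state();print(s['eef_pos'],s['ee_rot'],s['width'])
im,d=grab_frame('wrist');cv2.imwrite('pics/w1.png',im)
from scipy.spatial.transform import Rotation as Ro
T=np.eye(4);T[:3,:3]=Ro.from_euler('xyz',s['ee_rot']).as_matrix();T[:3,3]=s['eef_pos'];np.save('T1.npy',T)
```

```text
[0.58029372 0.09295128 0.21085971] [ 3.13329932e+00 -2.12199761e-03 -1.45336005e+00] 0.04383920172084191
```

View pics/w1.png

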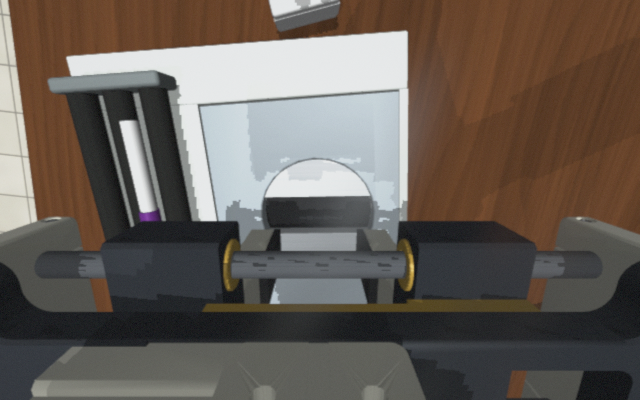

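The wrist view shows the disc spanning columns 262-374 with its far edge at row 158. The slot's far wall top is at row ~196 from (267,197) to (370,195), partly hidden by the gripper. I'll check the top-camera estimate against this.

Run:
```python
from h import *
p=camera_params('wrist');K=p['camera_matrix'];T=np.load('T1.npy')@p['hand_eye']
def f(u,v,z=.1035):
    w=T[:3,:3]@np.array([(u-K[0,2])/K[0,0],-(v-K[1,2])/K[1,1],-1.]);c=T[:3,3];return (c+w*(z-c[2])/w[2]).round(4)
for q in((262,205),(374,205),(318,158),(267,197),(370,195)):print(q,f(*q))
def pr(P):
    c=np.linalg.inv(T)@np.append(P,1);return K[0,0]*c[0]/-c[2]+K[0,2],-K[1,1]*c[1]/-c[2]+K[1,2]
C=np.array([.577,.1095,.1035])
im=cv2.imread('pics/w1.png')
for a in np.linspace(0,6.28,90):cv2.circle(im,tuple(int(round(x)) for x in pr(C+.055*np.array([np.cos(a),np.sin(a),0]))),0,(0,0,255),-1)
e=np.array([np.cos(.13),np.sin(.13),0]);n=np.array([-e[1],e[0],0])
for s in(-1,1):
  for t in np.linspace(-.052,.052,40):cv2.circle(im,tuple(int(round(x)) for x in pr(C+t*e+s*.019*n)),0,(0,255,0),-1)
cv2.imwrite('pics/w1o.png',cv2.resize(im[130:300,220:420],None,fx=4,fy=3.5))
```

```text
(262, 205) [0.6319 0.1072 0.1035]
(374, 205) [0.5223 0.0946 0.1035]
(318, 158) [0.5825 0.0551 0.1035]
(267, 197) [0.6276 0.0986 0.1035]
(370, 195) [0.5278 0.085  0.1035]
```

View pics/w1o.png

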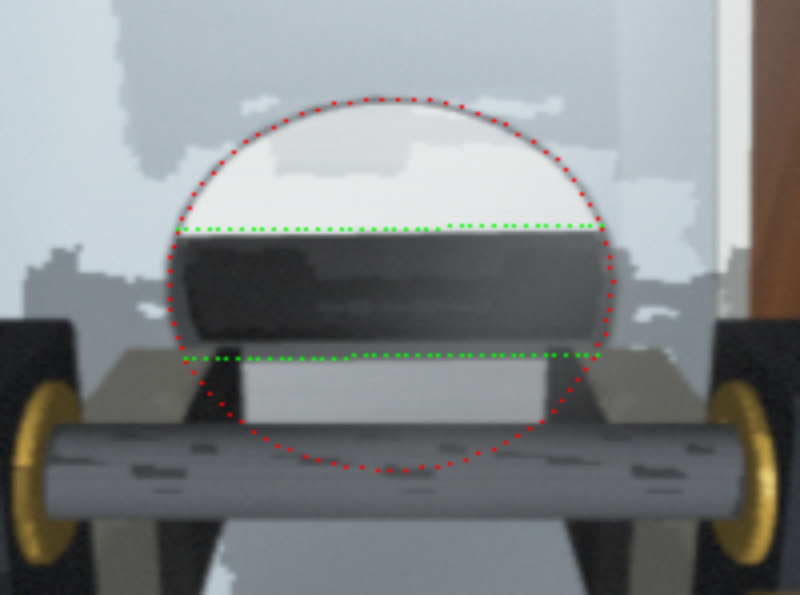

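The overlay matches the disc and slot to within about 1 mm, so the estimate stands. Next I'll align over the disc and lower partway.

Call:
play_rows:
  targets:
    - [0.008,0.002,0.01,-0.003,0.0165,0,0.5]
    - [0,0,0,0,0,-0.03,0.5]
    - [0,0,0,0,0,-0.03,0.5]
    - [0,0,0,0,0,-0.015,0.5]
    - [0,0,0,0,0,0,0.5]

```text
t: 2.28
eef_pos: [0.574, 0.1198, 0.1353]
ee_rot: [3.134, 0.01, -1.43]
force: [0.5, 0.0, 0.4]
width: 0.0441
```

Call:
play_rows:
  targets:
    - [0.007,-0.009,0,0.003,-0.0103,0,0.5]
    - [0,0,0,0,0,0,0.5]
    - [0,0,0,0,0,0,0.5]

```text
t: 2.65
eef_pos: [0.5784, 0.11, 0.1382]
ee_rot: [-3.134, 0.017, -1.428]
force: [-0.0, 0.5, -0.6]
width: 0.0436
```

Call:
play_rows:
  targets:
    - [-0.016,0.007,0,-0.001,0,-0.012,0.5]
    - [0,0,0,0,0,-0.012,0.5]
    - [0,0,0,0,0,-0.009,0.5]
    - [0,0,0,0,0,0,0.5]
    - [0,0,0,0,0,0,0.5]

```text
t: 3.28
eef_pos: [0.5771, 0.1097, 0.1024]
ee_rot: [3.138, 0.0, -1.428]
force: [-0.9, -0.1, -0.5]
width: 0.0437
```

The tips are in the slot at the right depth and there's no contact force. Now I'll turn.

Call:
play_rows:
  targets:
    - [0,0,-0.1,0,0,0,0.5]
    - [0,0,-0.1,0,0,0,0.5]
    - [0,0,-0.1,0,0,0,0.5]
    - [0,0,-0.1,0,0,0,0.5]
    - [0,0,-0.1,0,0,0,0.5]
    - [0,0,0,0,0,0,0.5]

```text
t: 4.03
eef_pos: [0.5786, 0.1102, 0.1046]
ee_rot: [3.141, 0.003, -1.943]
force: [0.3, 0.5, -0.2]
width: 0.0437
```

Run:
```python
from h import *
s=get_state();print(s['eef_pos'],s['ee_rot'],s['force'],s['moment'],s['q'])
```

```text
[0.57855649 0.11018211 0.10459551] [ 3.14115669e+00  2.69199891e-03 -1.94305835e+00] [ 0.26266912  0.50493727 -0.18865218] [ 0.06851885 -0.04675632  0.00691082] [ 0.51848556  0.31412448 -0.32958364 -0.0025436  -0.92527076 -0.88921856]
```

Call:
play_rows:
  targets:
    - [0,0,-0.1,-0.0015,-0.0005,-0.003,0.5]
    - [0,0,-0.1,0,0,0,0.5]
    - [0,0,-0.1,0,0,-0.001,0.5]
    - [0,0,-0.1,0,0,0,0.5]
    - [0,0,-0.1,0,0,0,0.5]

```text
t: 4.65
eef_pos: [0.5779, 0.11, 0.1018]
ee_rot: [-3.141, 0.005, -2.445]
force: [0.4, -0.2, -0.2]
width: 0.044
```

Run:
```python
from h import *
s=get_state();print(s['eef_pos'],s['ee_rot'],s['force'],s['moment'],s['q'])
im,d=grab_frame('top');cv2.imwrite('pics/t2.png',cv2.resize(im[130:250,200:400],None,fx=4,fy=4,interpolation=cv2.INTER_CUBIC))
```

```text
[0.57786339 0.10996795 0.10183435] [-3.14079871  0.00473281 -2.44455114] [ 0.43694456 -0.20465662 -0.24793838] [ 0.07246351 -0.13660638 -0.00968332] [ 5.20150283e-01  3.14002893e-01 -3.38273709e-01 -6.47626069e-05
 -9.13721056e-01 -1.39386754e+00]
```

View pics/t2.png

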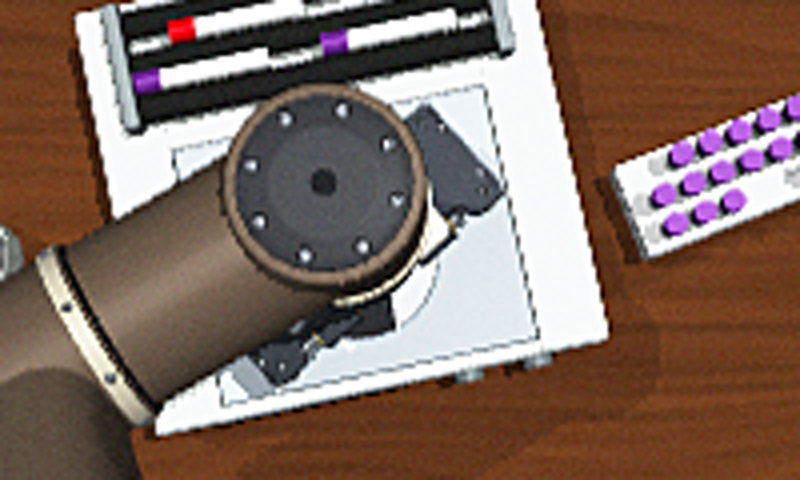

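The gripper hides the slot from above, and the z moment reads near 0. I'll check with the wrist and scene cameras.

Run:
```python
from h import *
im,d=grab_frame('wrist');cv2.imwrite('pics/w2.png',im)
im,d=grab_frame('scene');cv2.imwrite('pics/s2.png',cv2.resize(im[160:300,270:450],None,fx=4,fy=4,interpolation=cv2.INTER_CUBIC))
```

```text
(no output)
```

View pics/w2.png

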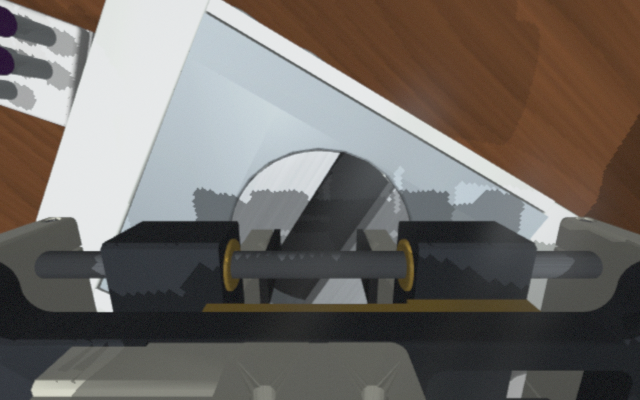

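View pics/s2.png

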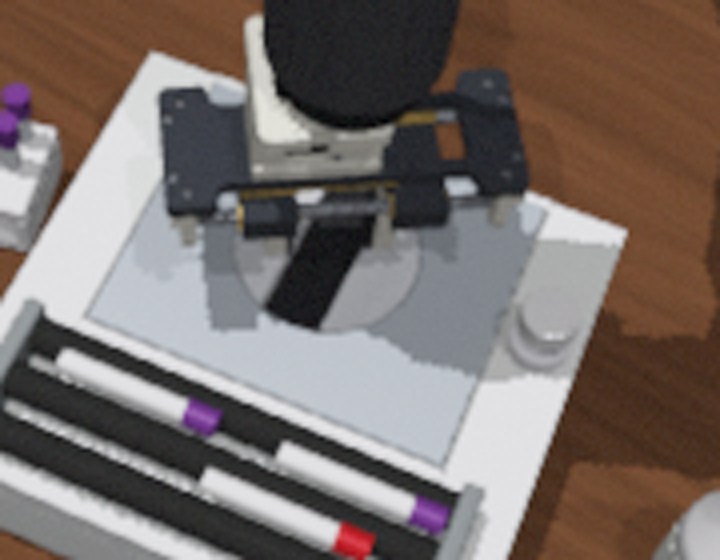

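The disc hasn't turned: the slot still lies along the mixer's x, with the fingers either side of it. I need to find where the fingertips really are, so I'll compare the scene image with the projected tip positions.

Run:
```python
from h import *
from scipy.spatial.transform import Rotation as Ro
s=get_state();print(s['t'],s['eef_pos'],s['ee_rot'])
im,d=grab_frame('scene')
p=camera_params('scene');K=p['camera_matrix'];E=p['extrinsics']
def pr(P):
    c=E@np.append(P,1);return np.array([K[0,0]*c[0]/-c[2]+K[0,2],-K[1,1]*c[1]/-c[2]+K[1,2]])
R=Ro.from_euler('xyz',s['ee_rot']).as_matrix()
x0,y0,F=320,190,10
cr=cv2.resize(im[y0:y0+55,x0:x0+75],None,fx=F,fy=F,interpolation=cv2.INTER_CUBIC)
for sg in(-1,1):
  for w in(.022,.043):
    for xx in(-.0095,.0095):
      a=[pr(s['eef_pos']+R@np.array([xx,sg*w,zz])) for zz in(-.03,.011)]
      a=[tuple(int(round(v)) for v in ((q-[x0,y0]+.5)*F)) for q in a]
      cv2.line(cr,a[0],a[1],(0,0,255),1);cv2.circle(cr,a[1],3,(0,255,0),-1)
cv2.imwrite('pics/s3.png',cr)
# disc/hatch heights from depth
for n in('scene','top'):
    dd=d if n=='scene' else np.load('topd.npy')
    p=camera_params(n);K=p['camera_matrix'];E=p['extrinsics']
    def W(u,v):
        z=dd[v,u];c=np.array([(u-K[0,2])/K[0,0]*z,-(v-K[1,2])/K[1,1]*z,-z]);return (E[:3,:3].T@(c-E[:3,3])).round(4)
    pts=[(345,237),(362,238),(320,232),(300,235)] if n=='scene' else [(275,194),(303,194),(289,194),(285,170),(292,222),(289,190)]
    for q in pts:print(n,q,W(*q))
```

```text
4.8 [0.5778621  0.10999034 0.10179786] [-3.14079661  0.00473557 -2.44044053]
scene (345, 237) [0.6137 0.1189 0.0849]
scene (362, 238) [0.6002 0.1564 0.1008]
scene (320, 232) [0.6443 0.0675 0.1005]
scene (300, 235) [0.6777 0.0338 0.0997]
top (275, 194) [0.578  0.1483 0.1046]
top (303, 194) [0.5762 0.0708 0.1053]
top (289, 194) [0.5784 0.1102 0.0899]
top (285, 170) [0.6452 0.1198 0.098 ]
top (292, 222) [0.4996 0.1027 0.1069]
top (289, 190) [0.5894 0.1099 0.0922]
```

View pics/s3.png

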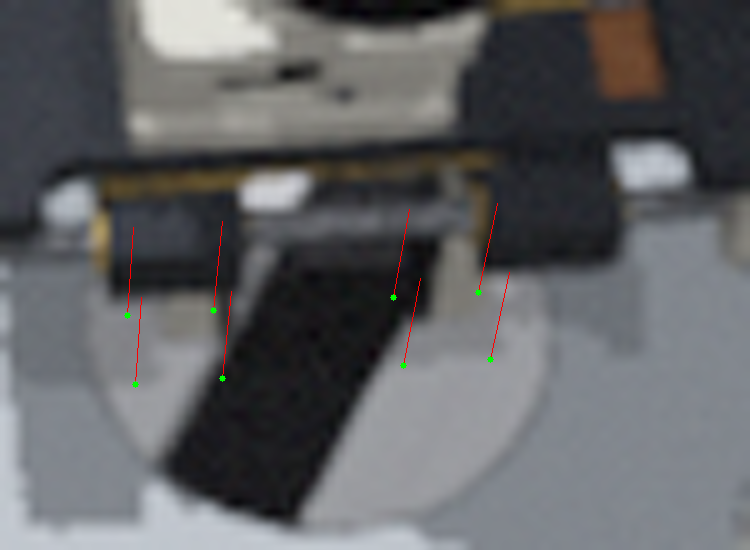

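The finger ends show at rows ~325-340 in this crop. That fits tips at z≈0.105, skimming just above the disc, rather than the stated 0.091. It looks like the tips reach about 14 mm less when part open, so they never entered the slot. I'll lift, turn back in line with the slot, then lower until I feel the floor.

Call:
play_rows:
  targets:
    - [0,0,0,0,0,0.015,0.5]
    - [0,0,0.11,0,0,0,0.5]
    - [0,0,0.11,0,0,0,0.5]
    - [0,0,0.11,0,0,0,0.5]
    - [0,0,0.11,0,0,0,0.5]
    - [0,0,0.11,0,0,0,0.5]
    - [0,0,0.11,0,0,0,0.5]
    - [0,0,0.11,0,0,0,0.5]
    - [0,0,0.11,0,0,0,0.5]
    - [0,0,0.11,0,0,0,0.5]
    - [0,0,0,0,0,0,0.5]
    - [0,0,0,0,0,0,0.5]

```text
t: 6.35
eef_pos: [0.5823, 0.1114, 0.1309]
ee_rot: [-3.13, 0.01, -1.398]
force: [-0.3, -0.0, -0.5]
width: 0.0439
```

Run:
```python
from h import *
s=get_state();print(s['eef_pos'],s['ee_rot'],s['force'],s['moment'],s['width'])
im,d=grab_frame('scene');cv2.imwrite('pics/s4.png',cv2.resize(im[180:260,310:410],None,fx=7,fy=7,interpolation=cv2.INTER_CUBIC))
```

```text
[0.58226837 0.11138166 0.13086537] [-3.12981702  0.01044507 -1.39763016] [-0.33426721 -0.03004044 -0.4823206 ] [ 0.00622401 -0.0587787  -0.0661234 ] 0.04386110700974966
```

View pics/s4.png

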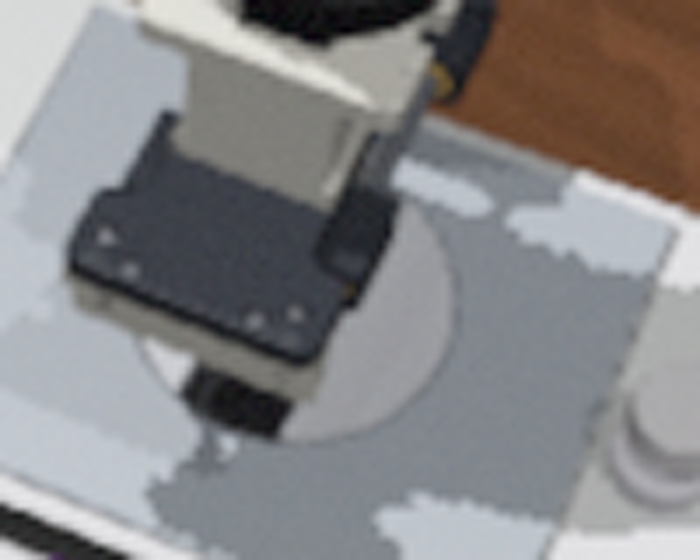

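Call:
play_rows:
  targets:
    - [-0.012,0.009,-0.04,-0.005,-0.0015,0,0.5]
    - [0,0,0,0,0,-0.009,0.5]
    - [0,0,0,0,0,-0.009,0.5]
    - [0,0,0,0,0,-0.005,0.5]
    - [0,0,0,0,0,0,0.5]
    - [0,0,0,0,0,0,0.5]

```text
t: 7.15
eef_pos: [0.5772, 0.1097, 0.1059]
ee_rot: [-3.141, -0.0, -1.44]
force: [-0.0, 0.3, -0.7]
width: 0.0438
```

Call:
play_rows:
  targets:
    - [0,0,0,0,0,-0.004,0.5]
    - [0,0,0,0,0,-0.004,0.5]
    - [0,0,0,0,0,0,0.5]

```text
t: 7.52
eef_pos: [0.5774, 0.1098, 0.0976]
ee_rot: [-3.141, 0.0, -1.439]
force: [0.3, 0.1, 0.5]
width: 0.0436
```

Call:
play_rows:
  targets:
    - [0,0,0,0,0,-0.003,0.5]
    - [0,0,0,0,0,0,0.5]

```text
t: 7.78
eef_pos: [0.5774, 0.1098, 0.0945]
ee_rot: [-3.14, 0.0, -1.439]
force: [-1.0, -0.7, 0.1]
width: 0.0437
```

Call:
play_rows:
  targets:
    - [0,0,0,0,0,-0.002,0.5]
    - [0,0,0,0,0,0,0.5]

```text
t: 8.02
eef_pos: [0.5775, 0.1098, 0.0924]
ee_rot: [-3.14, 0.0, -1.439]
force: [-0.3, -0.0, 0.3]
width: 0.044
```

Call:
play_rows:
  targets:
    - [0,0,0,0,0,-0.002,0.5]
    - [0,0,0,0,0,0,0.5]

```text
t: 8.28
eef_pos: [0.5775, 0.1099, 0.0904]
ee_rot: [-3.14, 0.0, -1.439]
force: [0.2, -0.5, 1.2]
width: 0.0435
```

Call:
play_rows:
  targets:
    - [0,0,0,0,0,-0.002,0.5]
    - [0,0,0,0,0,0,0.5]

```text
t: 8.52
eef_pos: [0.5775, 0.1098, 0.0882]
ee_rot: [-3.14, 0.0, -1.439]
force: [-0.1, -0.4, 1.1]
width: 0.0438
```

Run:
```python
from h import *
s=get_state();print(s['eef_pos'],s['force'])
im,d=grab_frame('scene');cv2.imwrite('pics/s5.png',cv2.resize(im[180:260,310:410],None,fx=7,fy=7,interpolation=cv2.INTER_CUBIC))
im,d=grab_frame('wrist');cv2.imwrite('pics/w5.png',im)
```

```text
[0.57753205 0.10982796 0.08824617] [-0.13248911 -0.44666024  1.05789798]
```

View pics/s5.png

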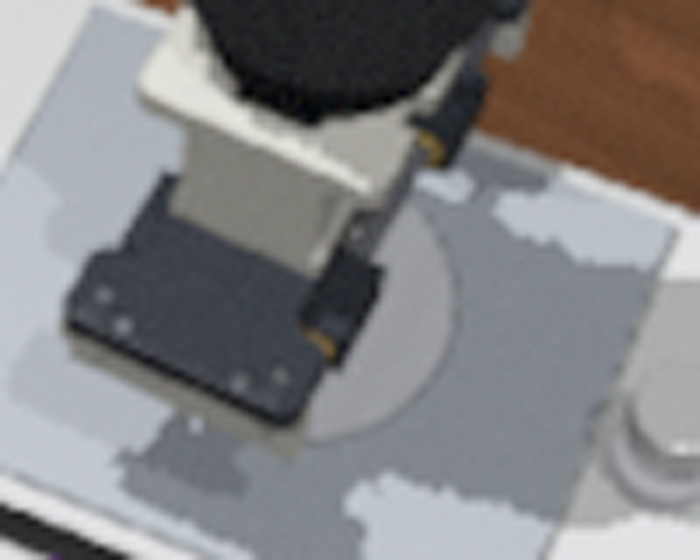

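View pics/w5.png

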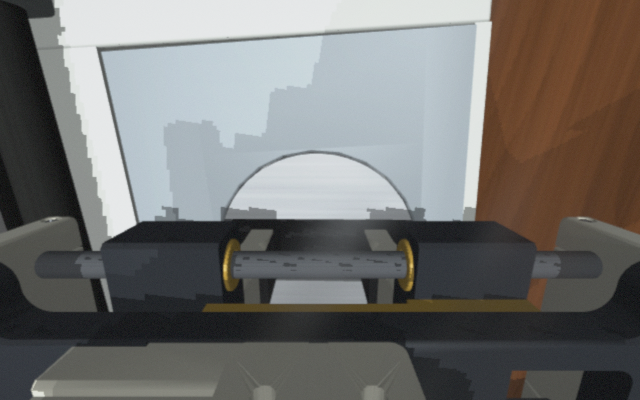

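There's no floor contact yet, but the tips should now be about 12 mm into the slot. I'll turn a little and watch the moment.

Call:
play_rows:
  targets:
    - [0,0,-0.1,0,0,0,0.5]
    - [0,0,-0.1,0,0,0,0.5]
    - [0,0,-0.1,0,0,0,0.5]
    - [0,0,-0.1,0,0,0,0.5]

```text
t: 9.12
eef_pos: [0.5782, 0.1111, 0.0885]
ee_rot: [-3.139, 0.002, -1.85]
force: [0.5, -0.9, -3.8]
width: 0.0438
```

Run:
```python
from h import *
s=get_state();print(s['eef_pos'],s['ee_rot'],s['force'],s['moment'])
im,d=grab_frame('wrist');cv2.imwrite('pics/w6.png',im)
```

```text
[0.57824363 0.11114486 0.08847425] [-3.13869516e+00  1.83072704e-03 -1.84950398e+00] [ 0.49884413 -0.88890587 -3.82669192] [-0.24023935 -0.23766792  0.61433887]
```

View pics/w6.png

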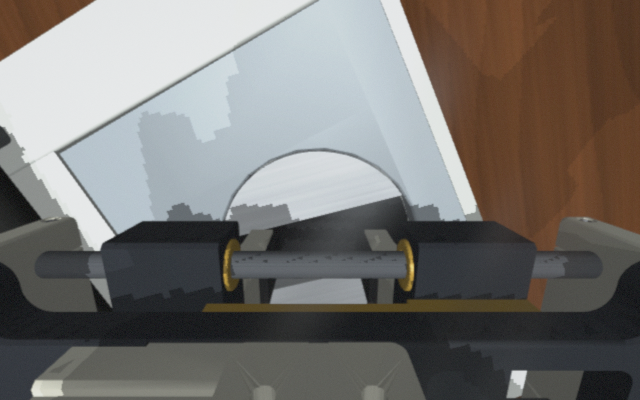

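The moment reads 0.61 N m about z, the slot is following with a lag of about 14°, and the tips are engaged. I'll keep turning.

Call:
play_rows:
  targets:
    - [0,0,-0.12,-0.001,-0.001,0,0.5]
    - [0,0,-0.12,0,0,0,0.5]
    - [0,0,-0.12,0,0,0,0.5]
    - [0,0,-0.12,0,0,0,0.5]
    - [0,0,-0.12,0,0,0,0.5]

```text
t: 9.8
eef_pos: [0.5784, 0.1112, 0.0879]
ee_rot: [-3.137, 0.003, -2.46]
force: [1.0, 0.4, -2.7]
width: 0.0437
```

Run:
```python
from h import *
s=get_state();print(s['eef_pos'],s['ee_rot'],s['force'],s['moment'],s['q'])
im,d=grab_frame('wrist');cv2.imwrite('pics/w7.png',im)
```

```text
[0.57835946 0.11119567 0.08785498] [-3.13695323e+00  3.12360972e-03 -2.46028788e+00] [ 1.00140803  0.41322723 -2.6653647 ] [ 0.14391753 -0.43220853  0.56051175] [ 0.52450379  0.33010017 -0.35437139  0.0053017  -0.88252188 -1.41736248]
```

View pics/w7.png

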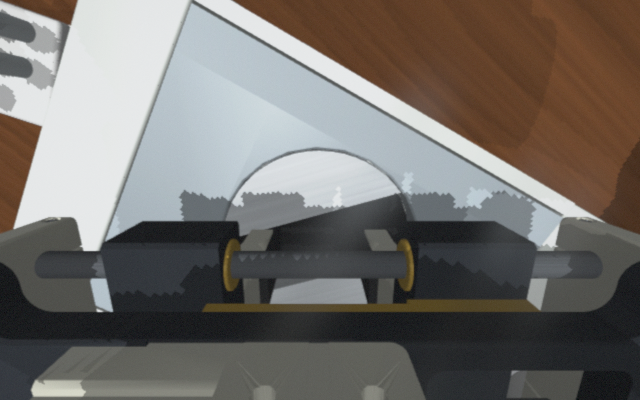

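The slot is following at the same lag, and the hatch has turned relative to the camera. I'll go on to the stop.

Call:
play_rows:
  targets:
    - [0,0,-0.12,-0.001,-0.001,0,0.5]
    - [0,0,-0.12,0,0,0,0.5]
    - [0,0,-0.12,0,0,0,0.5]
    - [0,0,-0.12,0,0,0,0.5]

```text
t: 10.35
eef_pos: [0.579, 0.1108, 0.0907]
ee_rot: [-3.136, 0.007, -2.945]
force: [-2.9, 0.0, 6.9]
width: 0.0438
```

Call:
play_rows:
  targets:
    - [0,0,-0.1,-0.001,-0.001,0,0.5]
    - [0,0,-0.1,0,0,0,0.5]

```text
t: 10.6
eef_pos: [0.5786, 0.11, 0.0919]
ee_rot: [-3.136, 0.009, 3.139]
force: [0.5, 0.4, -0.0]
width: 0.0439
```

Run:
```python
from h import *
s=get_state();print(s['eef_pos'],s['ee_rot'],s['force'],s['moment'],s['q'])
```

```text
[0.57859189 0.1100295  0.09187968] [-3.13623847  0.00864901  3.13860366] [ 0.47430327  0.44791169 -0.01626102] [ 0.05667276 -0.11220717  0.02978523] [ 0.52587255  0.32423144 -0.35486816  0.0115933  -0.88696367 -2.10698409]
```

The z reading rose to 0.092 and the moment is gone, so the fingers may have ridden out of the slot. I'll look.

Run:
```python
from h import *
im,d=grab_frame('wrist');cv2.imwrite('pics/w8.png',im)
im,d=grab_frame('scene');cv2.imwrite('pics/s8.png',cv2.resize(im[180:260,310:410],None,fx=7,fy=7,interpolation=cv2.INTER_CUBIC))
```

```text
(no output)
```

View pics/w8.png

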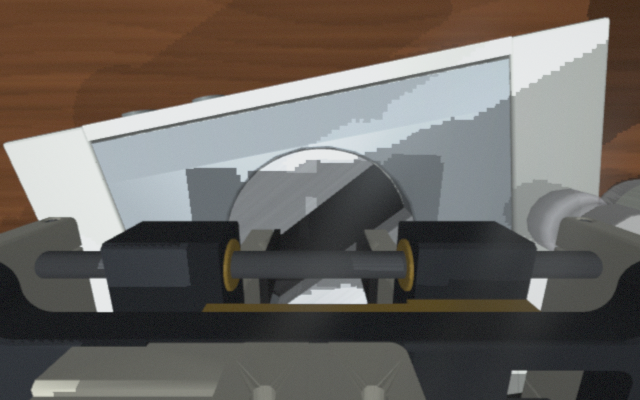

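View pics/s8.png

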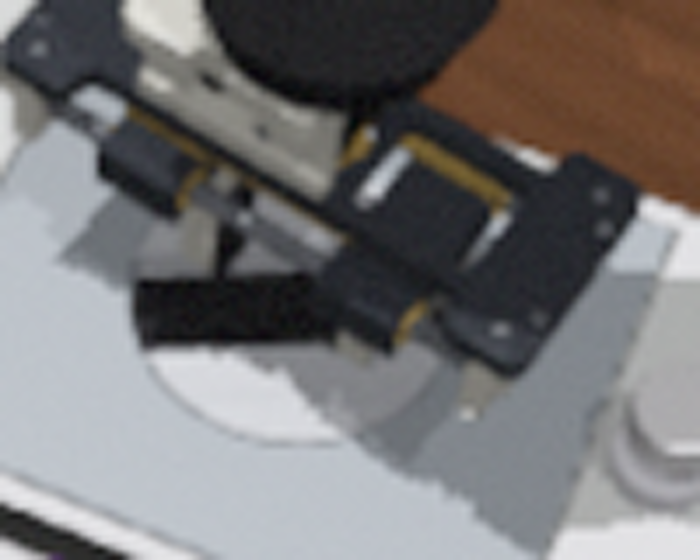

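The fingers did slip out: the slot is partly turned, lagging the tool by about 38°. I'll work out the present slot angle, the true tip and body heights, and the clearance to the jar before going deeper.

```bash
python3 - <<'E'
from h import *
from scipy.spatial.transform import Rotation as Ro
s=get_state();print(s['t'],s['eef_pos'],s['ee_rot'])
R=Ro.from_euler('xyz',s['ee_rot']).as_matrix()
# foot height vs ray
for px in((310+470/7,180+412/7),(310+355/7,180+355/7),(310+200/7,180+275/7)):
  for z in(.1,.11,.12,.13,.14):
    P=ray2plane('scene',*px,z);print(np.round(px,1),z,(R.T@(P-s['eef_pos'])).round(4))
# slot edges, top face z=.1015 (scene)
f=lambda x,y:ray2plane('scene',310+x/7-.43,180+y/7-.43,.1015)
v=f(135,285)-f(300,275);print('far edge',np.arctan2(v[1],v[0]))
v=f(145,348)-f(330,342);print('near edge',np.arctan2(v[1],v[0]))
# wrist
T=np.eye(4);T[:3,:3]=R;T[:3,3]=s['eef_pos'];p=camera_params('wrist');K=p['camera_matrix'];T=T@p['hand_eye']
def g(u,v,z=.1015):
    w=T[:3,:3]@np.array([(u-K[0,2])/K[0,0],-(v-K[1,2])/K[1,1],-1.]);c=T[:3,3];return c+w*(z-c[2])/w[2]
for a,b in(((376,165),(282,232)),((407,205),(372,230))):
    v=g(*a)-g(*b);print('wrist edge',np.arctan2(v[1],v[0]))
E
python3 - <<'E'
import cv2
im=cv2.imread('pics/w8.png')[130:320,220:420];cv2.imwrite('pics/w8c.png',cv2.resize(im,None,fx=4,fy=3))
E
```

```text
10.7 [0.5786805  0.11010897 0.09181426] [-3.13627828  0.00869528  3.14013426]
[377.1 238.9] 0.1 [-0.0024  0.0761 -0.0086]
[377.1 238.9] 0.11 [-0.0076  0.0777 -0.0185]
[377.1 238.9] 0.12 [-0.0129  0.0793 -0.0285]
[377.1 238.9] 0.13 [-0.0182  0.0808 -0.0385]
[377.1 238.9] 0.14 [-0.0234  0.0824 -0.0484]
[360.7 230.7] 0.1 [-0.0066  0.0333 -0.0083]
[360.7 230.7] 0.11 [-0.0118  0.0354 -0.0183]
[360.7 230.7] 0.12 [-0.017   0.0375 -0.0282]
[360.7 230.7] 0.13 [-0.0222  0.0396 -0.0382]
[360.7 230.7] 0.14 [-0.0274  0.0417 -0.0482]
[338.6 219.3] 0.1 [-0.0114 -0.0267 -0.0079]
[338.6 219.3] 0.11 [-0.0165 -0.0238 -0.0179]
[338.6 219.3] 0.12 [-0.0217 -0.021  -0.0279]
[338.6 219.3] 0.13 [-0.0268 -0.0182 -0.0379]
[338.6 219.3] 0.14 [-0.032  -0.0153 -0.0478]
far edge -0.8782226574848969
near edge -0.9115048850852141
wrist edge 2.209114056710754
wrist edge 2.2400997450632554
```

View pics/w8c.png

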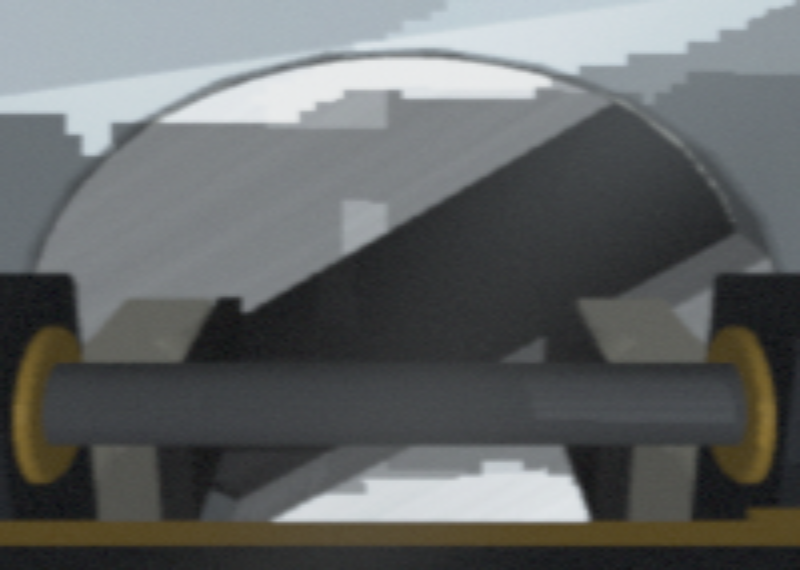

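The slot yaw is now about -0.90 (fastener ≈1.08). The geometry fits a tool that sits about 20 mm higher than the TCP figures suggest, with the tips about 10 mm *above* the TCP reading. My engagement was therefore only a few mm and vanished as the hatch sank. I can safely go deeper, because the body would still be above 0.15. So: lift, realign to yaw -2.48, go down to TCP ≈0.079 and turn again.

Call:
play_rows:
  targets:
    - [0,0,0,-0.0015,0,0.01,0.5]
    - [0,0,0.13,0,0,0,0.5]
    - [0,0,0.13,0,0,0,0.5]
    - [0,0,0.13,0,0,0,0.5]
    - [0,0,0.13,0,0,0,0.5]
    - [0,0,0.13,0,0,0,0.5]
    - [0,0,0,0,0,0,0.5]
    - [0,0,0,0,0,0,0.5]

```text
t: 11.7
eef_pos: [0.5781, 0.1104, 0.1074]
ee_rot: [-3.135, 0.013, -2.453]
force: [-1.0, -0.7, -0.1]
width: 0.044
```

Call:
play_rows:
  targets:
    - [-0.003,0.014,-0.03,-0.001,-0.0005,0,0.5]
    - [0,0,0,0,0,-0.008,0.5]
    - [0,0,0,0,0,-0.008,0.5]
    - [0,0,0,0,0,0,0.5]

```text
t: 12.2
eef_pos: [0.5768, 0.1098, 0.0899]
ee_rot: [3.141, -0.002, -2.487]
force: [0.2, -0.3, 0.6]
width: 0.0437
```

Call:
play_rows:
  targets:
    - [0,0,0,0,0,-0.004,0.5]
    - [0,0,0,0,0,0,0.5]

```text
t: 12.45
eef_pos: [0.5766, 0.1097, 0.0854]
ee_rot: [3.141, -0.002, -2.487]
force: [0.2, -0.7, -0.1]
width: 0.0438
```

Call:
play_rows:
  targets:
    - [0,0,0,0,0,-0.003,0.5]
    - [0,0,0,0,0,0,0.5]

```text
t: 12.7
eef_pos: [0.5768, 0.1098, 0.0824]
ee_rot: [3.141, -0.002, -2.487]
force: [-0.5, 0.6, 0.7]
width: 0.0442
```

Call:
play_rows:
  targets:
    - [0,0,0,0,0,-0.003,0.5]
    - [0,0,0,0,0,0,0.5]

```text
t: 12.95
eef_pos: [0.5768, 0.1098, 0.0793]
ee_rot: [3.141, -0.002, -2.487]
force: [0.1, 0.9, -0.6]
width: 0.0438
```

Call:
play_rows:
  targets:
    - [0,0,0,0,0,-0.002,0.5]
    - [0,0,0,0,0,0,0.5]

```text
t: 13.2
eef_pos: [0.5769, 0.1098, 0.0773]
ee_rot: [3.141, -0.002, -2.487]
force: [-0.3, -0.3, 0.1]
width: 0.0437
```

Call:
play_rows:
  targets:
    - [0,0,-0.11,0,0,0,0.5]
    - [0,0,-0.11,0,0,0,0.5]
    - [0,0,-0.11,0,0,0,0.5]

```text
t: 13.58
eef_pos: [0.5788, 0.1107, 0.0776]
ee_rot: [-3.141, 0.002, -2.825]
force: [-1.4, -0.9, -3.2]
width: 0.0438
```

Run:
```python
from h import *
s=get_state();print(s['eef_pos'],s['ee_rot'],s['force'],s['moment'],s['q'])
```

```text
[0.5788499  0.11067046 0.07760219] [-3.14145455e+00  2.11336947e-03 -2.82493939e+00] [-1.43075937 -0.93054272 -3.19604865] [-0.17125453  0.27345195  0.51871951] [ 5.20792160e-01  3.43842526e-01 -3.59809003e-01  7.40533094e-04
 -8.65103443e-01 -1.77541507e+00]
```

Engaged again (about 0.5 N m). I'll continue to the stop in small calls.

Call:
play_rows:
  targets:
    - [0,0,-0.1,-0.001,-0.0005,-0.0005,0.5]
    - [0,0,-0.1,0,0,0,0.5]
    - [0,0,-0.1,0,0,0,0.5]

```text
t: 13.95
eef_pos: [0.5786, 0.1105, 0.0771]
ee_rot: [-3.141, 0.003, -3.132]
force: [-0.2, -0.8, -1.7]
width: 0.0441
```

Run:
```python
from h import *
s=get_state();print(s['eef_pos'],s['ee_rot'],s['force'],s['moment'])
```

```text
[0.57856239 0.11051472 0.07705201] [-3.14092306  0.00329904 -3.13231505] [-0.15773287 -0.83411039 -1.73047894] [-0.00239435 -0.13562249  0.43922341]
```

Call:
play_rows:
  targets:
    - [0,0,-0.06,-0.001,-0.0005,-0.0005,0.5]
    - [0,0,-0.06,0,0,0,0.5]

```text
t: 14.2
eef_pos: [0.5786, 0.1104, 0.077]
ee_rot: [-3.14, 0.005, 3.034]
force: [-3.3, 0.4, -2.0]
width: 0.0437
```

Run:
```python
from h import *
s=get_state();print(s['eef_pos'],s['ee_rot'],s['force'],s['moment'])
im,d=grab_frame('wrist');cv2.imwrite('pics/w9.png',im)
```

```text
[0.57859521 0.11042506 0.07701152] [-3.13985833  0.00537437  3.03449598] [-3.25383465  0.37808647 -1.98990414] [0.30271627 0.76017459 5.94677868]
```

View pics/w9.png

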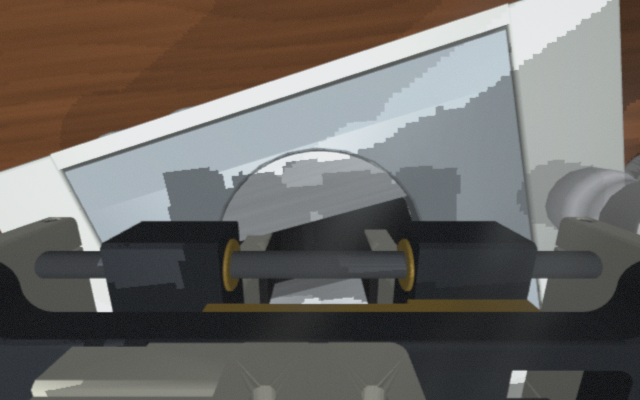

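The moment jumped to 5.9 N m at tool yaw 3.03 (= -3.25), where I expected the hard stop. I'll back off inside the slot and then lift clear.

Call:
play_rows:
  targets:
    - [0,0,0.1,0,0,0,0.5]
    - [0,0,0.1,-0.0015,-0.0005,0,0.5]
    - [0,0,0,0,0,0,0.5]
    - [0,0,0,0,0,0.01,0.5]
    - [0,0,0,0,0,0.02,0.5]
    - [0,0,0,0,0,0.04,0.5]
    - [0,0,0,0,0,0.04,0.5]
    - [0,0,0,0,0,0.02,0.5]

```text
t: 15.25
eef_pos: [0.5761, 0.1095, 0.2121]
ee_rot: [-3.139, 0.004, -3.054]
force: [0.1, 0.3, -0.4]
width: 0.0436
```

Call:
play_rows:
  targets:
    - [0,0,0,-0.02,0.04,0.03,0.5]
    - [0,0,0,-0.02,0.05,0,0.5]
    - [0,0,0,-0.02,0.05,0,0.5]
    - [0,0,0,-0.02,0.05,0,0.5]
    - [0,0,0,-0.02,0.05,0,0.5]
    - [0,0,0,-0.02,0.05,0,0.5]
    - [0,0,0,0,0,0,0.5]
    - [0,0,0,0,0,0,0.5]

```text
t: 16.25
eef_pos: [0.453, 0.4079, 0.2533]
ee_rot: [3.136, 0.013, -3.072]
force: [-0.5, -0.1, 1.3]
width: 0.0441
```

Run:
```python
from h import *
s=get_state();print(s['t'],s['eef_pos'],s['force'],s['qd'])
im,d=grab_frame('top');cv2.imwrite('pics/t9.png',im);cv2.imwrite('pics/t9c.png',cv2.resize(im[100:250,170:430],None,fx=3,fy=3,interpolation=cv2.INTER_CUBIC));np.save('t9d.npy',d)
K=camera_params('top')['camera_matrix'];E=camera_params('top')['extrinsics']
for dd in(np.load('topd.npy'),d):
  for (u,v) in((265,224),(317,216),(300,219),(303,194)):
    z=np.median(dd[v-1:v+2,u-1:u+2]);c=np.array([(u-K[0,2])/K[0,0]*z,-(v-K[1,2])/K[1,1]*z,-z]);print((u,v),(E[:3,:3].T@(c-E[:3,3])).round(4))
```

```text
16.25 [0.45303482 0.40786518 0.25328698] [-0.45616135 -0.09322662  1.28115818] [ 0.01694043  0.00348293  0.00968768 -0.00231642 -0.00270635 -0.01404835]
(265, 224) [0.4958 0.1769 0.107 ]
(317, 216) [0.5145 0.0336 0.1052]
(300, 219) [0.5073 0.0805 0.1076]
(303, 194) [0.5763 0.0709 0.1041]
(265, 224) [0.496  0.1776 0.0993]
(317, 216) [0.5148 0.0335 0.0986]
(300, 219) [0.5075 0.0806 0.1016]
(303, 194) [0.5782 0.0711 0.0826]
```

View pics/t9c.png

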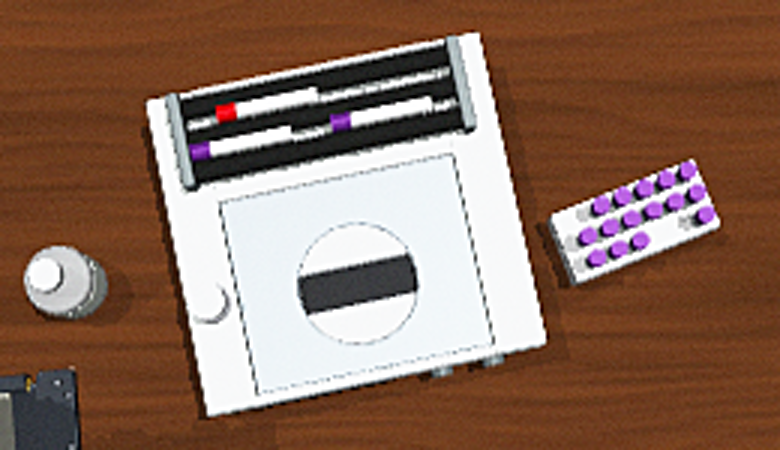

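The slot now lies parallel to the hatch edge (12.3° against 11.8° in the image). The hatch front depth fell from ~0.1065 to ~0.100. The jar at (213,300), the bottle and the rack are at the same pixels as before.

Run:
```python
from station import *
print(job_done())
```

```text
the job is handed in; nothing more can be done
None
```

The fastener is turned clockwise to its hard stop, the hatch looks flush and locked, and the job was handed in at about 16.3 s. I turned it with both fingertips in the slot, jaws half open along it, twisting about the disc's centre.

**Two failed tries:** The fingertips sit about 20 mm higher than the stated tool frame implies.
- **First try:** they skimmed over the disc without turning it.
- **Second try:** they sat only a few mm deep and rode out of the slot at about 1.08 rad. I went back in deeper and finished the turn from there.

**Last checks:**
- **Hard stop:** the moment on the tool jumped from about 0.4 to 5.9 N m where the stop was expected.
- **Slot angle:** in the last top picture the slot is within about 1° of parallel to the hatch's front edge, which means locked.
- **Hatch height:** camera depth at the hatch front fell from about 106.5 mm to about 100 mm. The three readings spread 98.6 to 101.6 mm, so depth alone can't prove it is less than 1 mm proud.
- **Bad depth reading:** a fourth depth point, on the disc, read 82.6 mm because the slot now lies under that pixel. I ignored it.
- **Bystanders:** the rack, bottle and jar show at the same pixels as at the start.
- **Arm:** it stands clear at a height of 0.25 m, touching nothing, with about 1 N on the force sensor (close to its noise).

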